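# Nest the lamp housings in the packing cradle and latch them

## Task

The three aluminium lamp housings lie in a row on their sides in the packing cradle. Push them along the cradle so that they nest fully into one another and the stack stands right up against the end stop, then turn the black knob of the latch all the way to its end stop so that its bar lies across the cradle behind the stack. Leave the other things on the bench where they are.

Things in the scene. Friction and masses are not known exactly. Their poses are not given: they have to be found in the camera images.
- cradle: dark steel V-shaped packing cradle fixed to the bench, 400 mm long, 90 mm wide, side edges 36 mm high, V bottom line 10 mm above the bench along its x at y = 0. Origin on the bench at the middle of its length; x points along the cradle towards the end stop, y to the side where the latch stands. The other end is open
- stop_face (a point): point on the cradle's end stop plate (leaning plate, 96 mm wide, up to about 110 mm high), where the centre of the mouth of a housing comes when it touches the stop; axes as the cradle's
- housing_a: lamp housing, plain tapered aluminium cup lying on its side in the cradle, mouth towards the end stop, closed foot away from it: the one nearest the end stop of three alike. 85 mm long, mouth 94 mm across, wall 3 mm, 0.2 kg. Origin: centre of the outer foot face, 44 mm above the bench. x along the cradle to the end stop, z up; the cup's own axis rises 0.228 rad from x, mouth higher than foot
- housing_a_rim (a point): centre of the mouth of housing_a. The top of the mouth is 109 mm above the bench as it lies
- housing_b: lamp housing, plain tapered aluminium cup lying on its side in the cradle, mouth towards the end stop, closed foot away from it: the middle one of three alike. 85 mm long, mouth 94 mm across, wall 3 mm, 0.2 kg. Origin: centre of the outer foot face, 44 mm above the bench. x along the cradle to the end stop, z up; the cup's own axis rises 0.228 rad from x, mouth higher than foot
- housing_b_rim (a point): centre of the mouth of housing_b. Every housing has a solid base 22 mm thick: nested, two housings sit 22 mm apart along the axis, the later one over the earlier one's foot
- housing_c: lamp housing, plain tapered aluminium cup lying on its side in the cradle, mouth towards the end stop, closed foot away from it: the one farthest from the end stop of three alike. 85 mm long, mouth 94 mm across, wall 3 mm, 0.2 kg. Origin: centre of the outer foot face, 44 mm above the bench. x along the cradle to the end stop, z up; the cup's own axis rises 0.228 rad from x, mouth higher than foot
- housing_c_rim (a point): centre of the mouth of housing_c. The foot face of every housing is a flat disc 40 mm across with a rounded shoulder; its upper edge is 63 mm above the bench
- latch (a joint): swing latch on a steel post beside the cradle: a steel bar under a black knob, turning about the vertical. 0 = open, bar along the cradle's outer side, pointing away from the stop. Grows anticlockwise from above to its end stop at 1.45 rad, where the bar lies straight across the cradle about 10 mm behind the finished stack's foot. It stays where it is left
- latch_grip (a point): middle of the knob's grip, on the turning axis, 77 mm above the bench: an upright black block 46 mm long (along the bar), 14 mm thick, 61 to 93 mm above the bench. Its x equals cradle x at joint 0 and turns with the latch; the bar points 3.262 rad anticlockwise from its x
- latch_bar_end (a point): tip of the latch bar, 104 mm from the turning axis; the bar is 14 mm wide and lies 47 to 59 mm above the bench
- multimeter: hand multimeter, 130 x 70 x 35 mm, lying flat; origin under its centre, x along its length (not part of the job)
- screwdriver: screwdriver lying on the bench, along its x (not part of the job)
- paste_jar: white jar, diameter 60 mm, 60 mm high, standing; origin under its centre (not part of the job)
- power_module: steel power supply module, 160 x 95 x 50 mm; origin under its centre, x along its length (not part of the job)
- power_strip: white socket strip, 170 x 50 x 31 mm; origin under its centre, x along its length (not part of the job)
- wrench: wrench lying on the bench, along its x (not part of the job)
- mug: white mug, diameter 80 mm, 90 mm high, handle at +y; origin under its centre (not part of the job)

How it is judged (in metres and radians):
On the way:
1. the three housings are fully nested against the end stop while the latch is still open (distance between housing_b and housing_a between 0.016 and 0.026 m and distance between housing_b_rim and housing_a_rim between 0.016 and 0.026 m and distance between housing_c and housing_b between 0.016 and 0.026 m and distance between housing_c_rim and housing_b_rim between 0.016 and 0.026 m and x of housing_a_rim in the frame of stop_face above -0.012 m and value of joint latch below 0.5 rad), for 0.2 s.
At the end, for the whole second after the job is handed in: Each housing nested on the next: foot to foot and mouth to mouth 16 to 26 mm apart (22 is home); housing_a's mouth within 12 mm of its place at the stop; all at rest in the cradle, within 15 mm of its middle line; latch above 1.37 rad (end stop 1.45) (distance between housing_b and housing_a between 0.016 and 0.026 m and distance between housing_b_rim and housing_a_rim between 0.016 and 0.026 m and distance between housing_c and housing_b between 0.016 and 0.026 m and distance between housing_c_rim and housing_b_rim between 0.016 and 0.026 m and x of housing_a_rim in the frame of stop_face above -0.012 m and y of housing_a in the frame of cradle between -0.015 and 0.015 m and y of housing_a_rim in the frame of cradle between -0.015 and 0.015 m and y of housing_c in the frame of cradle between -0.015 and 0.015 m and y of housing_c_rim in the frame of cradle between -0.015 and 0.015 m and linear speed of each of housing_a, housing_b, housing_c below 0.02 m/s and value of joint latch above 1.37 rad); the robot touches nothing.
It fails at once if another thing on the bench is pushed more than 30 mm from its place (distance of any of multimeter, screwdriver, paste_jar, power_module, power_strip, wrench, mug from where it was at the start of the episode above 0.03 m).
It also fails if it takes over 56 s, if anything falls off the work surface, if the arm or the gripper's body presses on something with over 40 N, if the wrist force passes 120 N, or if a joint passes its speed limit or range.

## Robot

A 6-joint arm with a two-finger parallel gripper is mounted at the origin on the work surface. World frame = base frame: x ahead of the robot, y to its left, z up, the work surface at z = 0. Lengths are in mm, angles in rad, forces in N, time in s.
With the tool pointing down it reaches from about 300 to 775 mm from the base axis. Payload 14.6 kg.
Tool frame: the origin (TCP) lies at the very end of the fingers, on their centre line; the grasp point (between the pads) lies 19 mm behind it; z points along the fingers, y is the line along which they close (so a half turn about z gives the same grasp; the last joint's range is limited). The gripper opens to 94 mm and grips with 3 to 60 N. Pads are 16 mm wide; open, the fingers measure 119 mm over their backs; the gripper's body (75 mm by 177 mm) begins 78 mm behind the grasp point.
Start: joints at [1.063, 0.3, 1.521, -0, 1.321, -0.067], TCP at [234.661, 497.417, 205.446] pointing down, gripper open.
Joint ranges: [-3.03, 3.03], [-0.79, 2.21], [0.23, 2.52], [-1.04, 4.18], [0, 3.07], [-2.55, 2.55]. Speed limits (rad/s): [2.22, 2.22, 2.57, 3.14, 3.14, 3.14].

## Interface

Orientations are given as [roll, pitch, yaw] about the fixed x, y, z axes, in that order (R = Rz(yaw) Ry(pitch) Rx(roll)).
In Python, from cell import manip gives the robot as it stands.
- The arm moves only by the tool servo_tool, never from a script. Its argument "rows" is a list of rows, each a list of 7 numbers: the turn, a rotation vector about the world's x, y, z in degrees, then the shift along the world's x, y, z in mm, then the closure, from 0 (fully open) to 1 (shut). In form: [[rx, ry, rz, dx, dy, dz, fingers], ...]. A call has 1 to 20 rows; each row shifts and turns the commanded pose from where the row before left it; what a row does not reach is not made up. A row lasts 1/8 s, in which the tool goes at most 62.5 mm and 10.7 degrees, less where a joint would pass 70% of its speed; a pose out of reach is approached as far as the arm can. A call with a gripper value outside its range is refused whole. The fingers move at their own pace and stop on an object; "grip_force" is the grip in N (left out, the last holds). Time passes only in rows, so rows that do not move let the fingers close. It gives the time, the measured TCP pose, the force, the opening and the grip force at its end, in the units of the state.
- manip.read_state(): the state, without advancing time (a new reading comes with each control period).
- manip.camera(name): name is "scene" or "top" or "wrist"; returns the picture (480x640x3 uint8, red, green, blue); there is no depth.
- manip.camera_info(name): a dict with "fx", "fy", "cx", "cy" (pixels), "D" ([k1, k2, p1, p2, k3] as OpenCV has them; the pictures are not rectified), "position" and "rotation" of the camera in the world; the wrist camera has in their place "T_tool_cam" (4x4, takes a point from camera to tool coordinates, whose origin is the TCP and whose axes are the flange's). Camera axes: x right, y down, z forward; pixel columns grow to the right and rows downward; lengths in mm; the calibration is good to about 2 mm. A picture is of the moment at which its call begins: read the wrist's pose just before it. camera_info takes no time and is no camera call.
- manip.sign_off(): hands the job in; it is judged then, once.
The state is a dict: "clock": time; "joints": joint angles; "qd": joint speeds; "effort": joint torques, N m; "eef_pos": TCP position; "eef_rot": TCP orientation; "wrist_force": force on the tool from outside, world axes, zero at the start; "moment": the same for the moment, N m; "finger_gap": finger opening in mm; "finger_force": force on a finger pad.
Only numpy, scipy, OpenCV 4.12 (cv2) and the standard library are available. Lean on these libraries where they do the work, as an engineer would, in place of code of your own. Each camera call takes 0.05 s, during which the arm holds its last target. There are 200 camera calls.

## Working session

There is one attempt and no reset: what is moved stays moved. The work goes in short steps, Python scripts to look and compute and a tool call to move; the robot and the scene stay as the last step left them, time stands still between calls to the robot, and variables do not carry over. Pictures are saved under pics/ and viewed, at most 10 in all, crops included, and the job is handed in when it is done.

Besides the shell and the picture viewer there is one more tool, called after ">>>" by a JSON object that holds its "op" and its "data", one argument or row to a line. servo_tool: Moves the arm, as the interface text tells. Its arguments: {"type":"object","properties":{"rows":{"type":"array","items":{"type":"array","items":{"type":"number"}}},"grip_force":{"type":"number"}},"required":["rows"]}

```bash
mkdir -p pics; cat > h.py <<'E'
import numpy as np, cv2
from cell import manip
def save(n,f):
    im=manip.camera(n); cv2.imwrite(f,im[:,:,::-1]); return im
def ray(n,uv):
    c=manip.camera_info(n); K=np.array([[c['fx'],0,c['cx']],[0,c['fy'],c['cy']],[0,0,1.]])
    p=cv2.undistortPoints(np.array(uv,float).reshape(-1,1,2),K,np.array(c['D'],float)).reshape(-1,2)
    d=np.c_[p,np.ones(len(p))]@np.array(c['rotation']).reshape(3,3).T
    return np.array(c['position'],float),d
def onz(n,uv,z):
    o,d=ray(n,uv); return o+d*((z-o[2])/d[:,2])[:,None]
def tri(a,ua,b,ub):
    o1,d1=ray(a,[ua]);o2,d2=ray(b,[ub]);d1=d1[0];d2=d2[0]
    s=np.linalg.lstsq(np.c_[d1,-d2],o2-o1,rcond=None)[0]
    p,q=o1+s[0]*d1,o2+s[1]*d2
    return (p+q)/2,np.linalg.norm(p-q)
E
python3 - <<'E'
from h import *
for n in('scene','top'): save(n,f'pics/{n}.png'); c=manip.camera_info(n); print(n,c['position'],np.round(c['rotation'],3).tolist())
s=manip.read_state(); print(s['eef_pos'],s['eef_rot'],s['clock'],s['finger_gap'])
E
```

```text
scene [ 864.61986779  581.63714881 1177.85793928] [-2.608, 0.001, 2.688]
top [ 459.13030308    2.1611233  1529.90762824] [-3.077, -0.008, -1.585]
[234.55486399 497.22020909 204.9348458 ] [-3.14056677e+00 -2.60316726e-05  2.70082392e+00] 0.1 93.91365065231125
```

View pics/top.png

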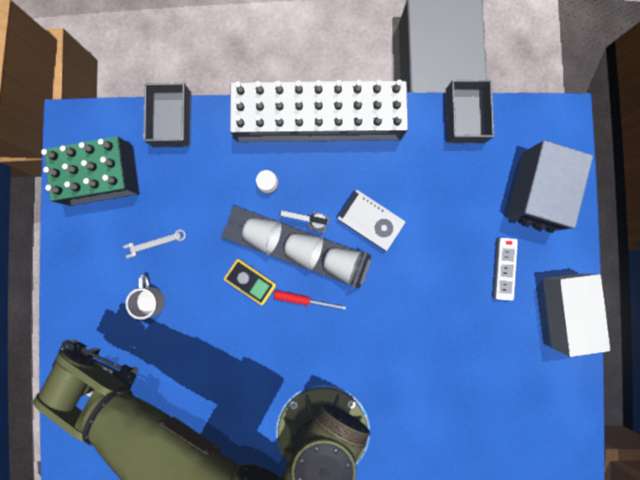

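View pics/scene.png

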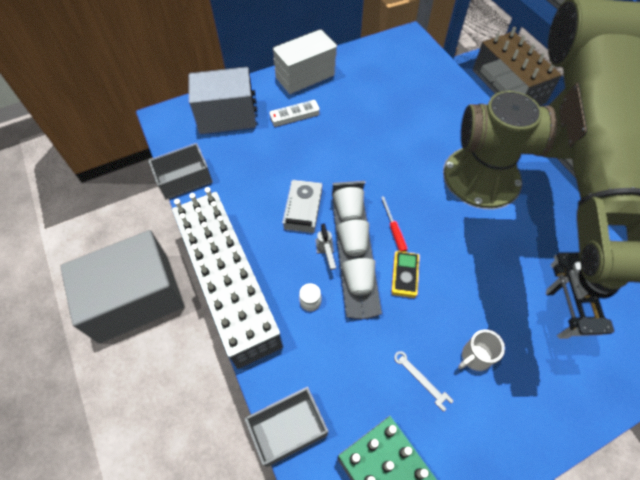

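The top view shows the cradle from (233,222) at its open end to (362,268) at the stop, with cups near (262,233), (303,250) and (345,264) and the latch near (318,220). The scene view shows the same row from (362,305) to (348,190). I'll zoom in on both.

```bash
sed -i 's/^import numpy.*/&\nfrom scipy.spatial.transform import Rotation as Ro/; s/np.array(c\[.rotation.\]).reshape(3,3).T/Ro.from_euler("xyz",c["rotation"]).as_matrix().T/' h.py
python3 - <<'E'
from h import *
t=cv2.imread('pics/top.png')[190:300,215:390]; s=cv2.imread('pics/scene.png')[170:330,290:420]
t=cv2.resize(t,None,fx=4.5,fy=4.5,interpolation=cv2.INTER_CUBIC); cv2.imwrite('pics/tc.png',t)
s=cv2.resize(s,None,fx=3.7,fy=3.7,interpolation=cv2.INTER_CUBIC); cv2.imwrite('pics/sc.png',s)
E
```

```text
(no output)
```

View pics/tc.png

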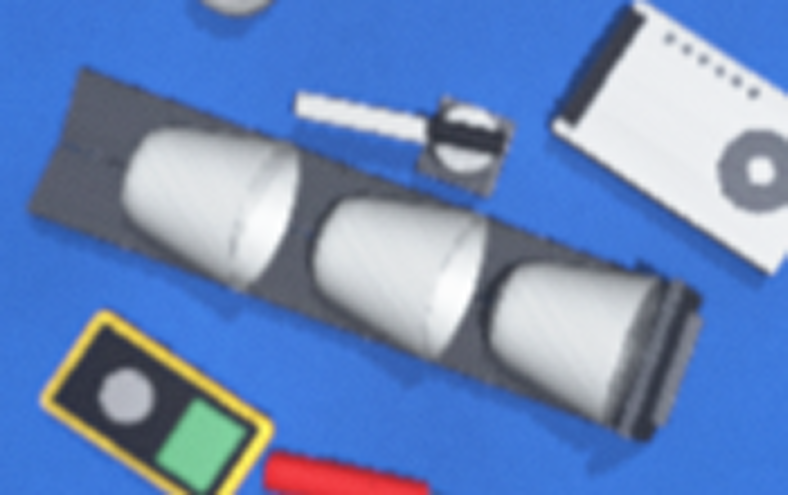

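View pics/sc.png

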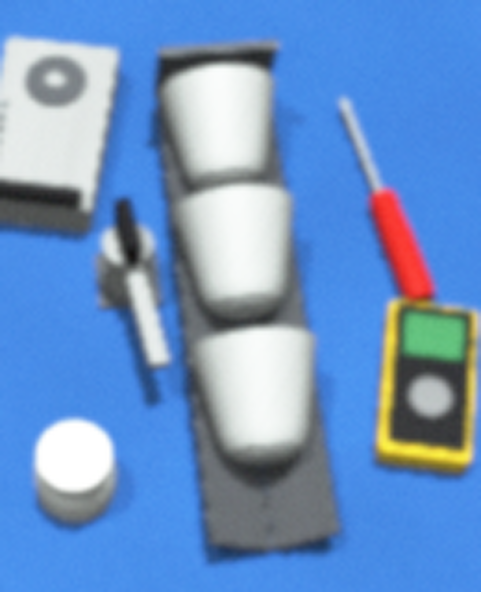

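The zooms show the feet's left edges in the top view at about (243,232), (285,247) and (324,261), and the mouths face the stop on the right. The knob is at about (319,220) in the top view and (324,233) in the scene view, and the bar points away from the stop.

```bash
python3 - <<'E'
from h import *
T=lambda u,v:(u/4.5+215-.4,v/4.5+190-.4)
S=lambda u,v:(u/3.7+290-.35,v/3.7+170-.35)
np.set_printoptions(precision=1,suppress=True)
e=onz('top',[T(83,68),T(30,210),T(550,228),T(470,380)],36);print('edges',e)
print('scene open corners',onz('scene',[S(212,546),S(338,532)],36))
mid=(e[0]+e[1])/2
for a,b in((0,2),(1,3)): d=e[b]-e[a];print(np.arctan2(d[1],d[0]))
print('knob',tri('top',T(467,137),'scene',S(127,228)))
print('knob ends',onz('top',[T(430,131),T(506,141)],93))
print('bar tip',tri('top',T(298,104),'scene',S(158,365)), onz('top',[T(298,104)],59))
print('feet z~55',onz('top',[T(124,190),T(315,252),T(491,318)],50))
print('c foot scene-top edge tri')
print('mouth tops c,b',onz('top',[T(290,150),T(243,288),T(482,215),T(432,357)],62))
for n,p,q in(('multi',T(272,430),S(380,300)),('driver',T(270,470),S(430,295))): print(n,tri('top',p,'scene',q))
print('jar',onz('top',[T(235,0)],60),'module corner',onz('top',[T(555,125),T(775,270)],50))
# orange/multimeter corners
print('multi corners',onz('top',[T(42,400),T(105,312),T(272,430)],35),onz('top',[T(265,475)],25))
E
```

```text
edges [[625.4 235.   36. ]
 [539.5 267.5  36. ]
 [524.4 -47.2  36. ]
 [433.4   2.4  36. ]]
scene open corners [[629.3 244.9  36. ]
 [543.6 275.4  36. ]]
-1.9146548029968582
-1.9513780072441789
knob (array([577.5,   2.1,  72.4]), np.float64(0.49706574287749966))
knob ends [[579.4  23.8  93. ]
 [573.  -20.4  93. ]]
bar tip (array([601.3, 103.8,  43. ]), np.float64(0.6894244561390368)) [[599.5 102.9  59. ]]
feet z~55 [[550.  208.4  50. ]
 [511.3  94.1  50. ]
 [470.4 -10.6  50. ]]
c foot scene-top edge tri
mouth tops c,b [[571.8 107.7  62. ]
 [490.1 136.3  62. ]
 [531.5  -6.   62. ]
 [447.8  24.7  62. ]]
multi (array([408.4, 120.6,  14.1]), np.float64(10.465023121047214))
driver (array([376.7, 127.8,  10.9]), np.float64(7.464925282589739))
jar [[662.4 140.   60. ]] module corner [[ 585.6  -50.7   50. ]
 [ 496.7 -181.2   50. ]]
multi corners [[424.6 260.8  35. ]
 [477.2 222.4  35. ]
 [404.9 122.   35. ]] [[377.4 127.3  25. ]]
```

>>> {"op": "servo_tool", "data": {
  "rows": [
    [0, 0, -6.1, 24.2, -19, -3.5, 1],
    [0, 0, -6.1, 24.2, -19, -3.5, 1],
    [0, 0, -6.1, 24.2, -19, -3.5, 1],
    [0, 0, -6.1, 24.2, -19, -3.5, 1],
    [0, 0, -6.1, 24.2, -19, -3.5, 1],
    [0, 0, -6.1, 24.2, -19, -3.5, 1],
    [0, 0, -6.1, 24.2, -19, -3.5, 1],
    [0, 0, -6.1, 24.2, -19, -3.5, 1],
    [0, 0, -6.1, 24.2, -19, -3.5, 1],
    [0, 0, -6.1, 24.2, -19, -3.5, 1],
    [0, 0, -6.1, 24.2, -19, -3.5, 1],
    [0, 0, -6.1, 24.2, -19, -3.5, 1],
    [0, 0, -6.1, 24.2, -19, -3.5, 1],
    [0, 0, -6.1, 24.2, -19, -3.5, 1],
    [-4.1, 1.5, 0, 0, 0, 0, 1],
    [-4.1, 1.5, 0, 0, 0, 0, 1],
    [-4.1, 1.5, 0, 0, 0, 0, 1],
    [0, 0, 0, 0, 0, 0, 1]
  ],
  "grip_force": 30
}}

```text
clock: 2.35
eef_pos: [573.2, 232.1, 155.4]
eef_rot: [3.14, 0.229, 1.211]
wrist_force: [-0.1, 0.1, -0.7]
finger_gap: 0.4
finger_force: 0.0
```

>>> {"op": "servo_tool", "data": {
  "rows": [
    [0, 0, 0, 0, -1, -24, 1],
    [0, 0, 0, 0, 0, -24, 1],
    [0, 0, 0, 0, 0, -24, 1],
    [0, 0, 0, 0, 0, -24, 1],
    [0, 0, 0, 0, 0, -16, 1],
    [0, 0, 0, 0, 0, -8, 1],
    [0, 0, 0, 0, 0, 0, 1]
  ]
}}

```text
clock: 3.22
eef_pos: [573.5, 230.3, 36.5]
eef_rot: [3.139, 0.228, 1.21]
wrist_force: [-0.6, 0.3, -0.4]
finger_gap: 0.6
finger_force: 0.0
```

```bash
python3 - <<'E'
from h import *
t=manip.camera('top')[190:300,215:390,::-1]; s=manip.camera('scene')[170:330,290:420,::-1]
t=cv2.resize(t,(525,330),interpolation=cv2.INTER_CUBIC); s=cv2.resize(s,(268,330),interpolation=cv2.INTER_CUBIC)
cv2.imwrite('pics/m1.png',np.hstack([t,s]))
E
```

```text
(no output)
```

View pics/m1.png

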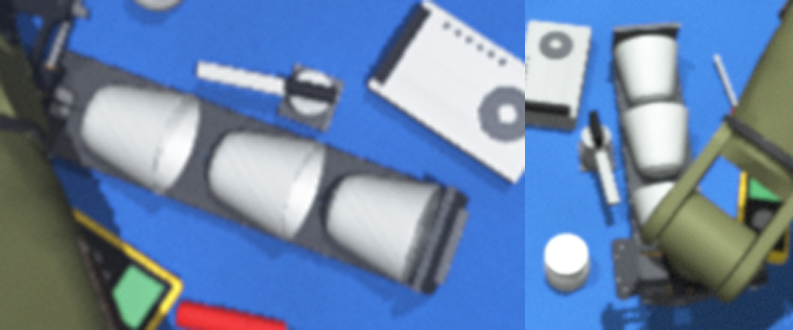

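The finger stands on the groove line, behind cup c's foot (about (62,103) against (83,122) in the left panel). I'll start the push.

>>> {"op": "servo_tool", "data": {
  "rows": [
    [0, 0, 0, -2.1, -5.6, 0, 1],
    [0, 0, 0, -2.1, -5.6, 0, 1],
    [0, 0, 0, -2.1, -5.6, 0, 1],
    [0, 0, 0, -2.1, -5.6, 0, 1],
    [0, 0, 0, -2.1, -5.6, 0, 1],
    [0, 0, 0, -2.1, -5.6, 0, 1],
    [0, 0, 0, -2.1, -5.6, 0, 1],
    [0, 0, 0, -2.1, -5.6, 0, 1],
    [0, 0, 0, -2.1, -5.6, 0, 1],
    [0, 0, 0, -2.1, -5.6, 0, 1],
    [0, 0, 0, -2.1, -5.6, 0, 1],
    [0, 0, 0, -2.1, -5.6, 0, 1],
    [0, 0, 0, -2.1, -5.6, 0, 1],
    [0, 0, 0, -2.1, -5.6, 0, 1],
    [0, 0, 0, -2.1, -5.6, 0, 1],
    [0, 0, 0, -2.1, -5.6, 0, 1],
    [0, 0, 0, -2.1, -5.6, 0, 1],
    [0, 0, 0, -2.1, -5.6, 0, 1],
    [0, 0, 0, 0, 0, 0, 1]
  ]
}}

```text
clock: 5.7
eef_pos: [535.5, 129.1, 36.5]
eef_rot: [3.139, 0.229, 1.21]
wrist_force: [0.4, 0.1, 0.2]
finger_gap: 0.3
finger_force: 0.0
```

```bash
python3 - <<'E'
from h import *
t=manip.camera('top')[190:300,215:390,::-1]; s=manip.camera('scene')[170:330,290:420,::-1]
t=cv2.resize(t,(525,330),interpolation=cv2.INTER_CUBIC); s=cv2.resize(s,(268,330),interpolation=cv2.INTER_CUBIC)
cv2.imwrite('pics/m2.png',np.hstack([t,s]))
E
```

```text
(no output)
```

View pics/m2.png

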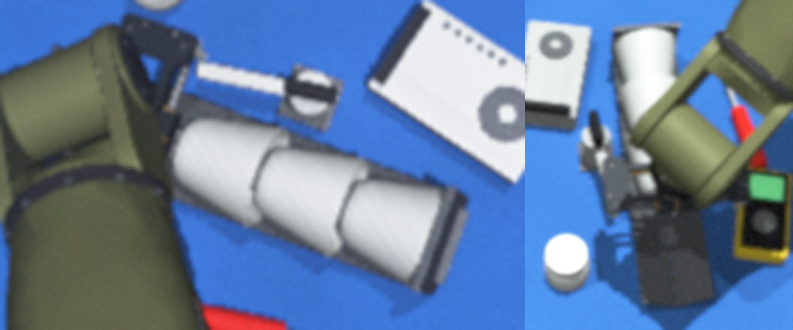

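Cup c is now over b's foot and b is partly over a's. All three are in line, with c's left edge at about (172,150) in the left panel. I'll keep pushing.

>>> {"op": "servo_tool", "data": {
  "rows": [
    [0, 0, 0, -1.7, -4.7, 0, 1],
    [0, 0, 0, -1.7, -4.7, 0, 1],
    [0, 0, 0, -1.7, -4.7, 0, 1],
    [0, 0, 0, -1.7, -4.7, 0, 1],
    [0, 0, 0, -1.7, -4.7, 0, 1],
    [0, 0, 0, -1.7, -4.7, 0, 1],
    [0, 0, 0, -1.7, -4.7, 0, 1],
    [0, 0, 0, -1.7, -4.7, 0, 1],
    [0, 0, 0, -1.7, -4.7, 0, 1],
    [0, 0, 0, -1.7, -4.7, 0, 1],
    [0, 0, 0, -1.7, -4.7, 0, 1],
    [0, 0, 0, -1.7, -4.7, 0, 1],
    [0, 0, 0, -1.7, -4.7, 0, 1],
    [0, 0, 0, -1.7, -4.7, 0, 1],
    [0, 0, 0, -1.7, -4.7, 0, 1],
    [0, 0, 0, -1.7, -4.7, 0, 1],
    [0, 0, 0, -1.7, -4.7, 0, 1],
    [0, 0, 0, 0, 0, 0, 1]
  ]
}}

```text
clock: 8.05
eef_pos: [506.6, 49.2, 36.4]
eef_rot: [3.139, 0.229, 1.21]
wrist_force: [-0.3, -0.7, 0.1]
finger_gap: 0.3
finger_force: 0.0
```

>>> {"op": "servo_tool", "data": {
  "rows": [
    [0, 0, 0, -1, -2.8, 0, 1],
    [0, 0, 0, -1, -2.8, 0, 1],
    [0, 0, 0, -1, -2.8, 0, 1],
    [0, 0, 0, -1, -2.8, 0, 1],
    [0, 0, 0, -1, -2.8, 0, 1],
    [0, 0, 0, -1, -2.8, 0, 1],
    [0, 0, 0, -1, -2.8, 0, 1]
  ]
}}

```text
clock: 8.93
eef_pos: [499.7, 29.9, 36.4]
eef_rot: [3.139, 0.229, 1.21]
wrist_force: [-1.0, 3.2, 0.7]
finger_gap: 0.5
finger_force: 1.2
```

```bash
python3 - <<'E'
from h import *
t=manip.camera('top')[190:300,215:390,::-1]; s=manip.camera('scene')[170:330,290:420,::-1]
t=cv2.resize(t,(525,330),interpolation=cv2.INTER_CUBIC); s=cv2.resize(s,(268,330),interpolation=cv2.INTER_CUBIC)
cv2.imwrite('pics/m3.png',np.hstack([t,s])); print(manip.read_state()['wrist_force'])
E
```

```text
[0.63371207 0.61040442 0.24574082]
```

View pics/m3.png

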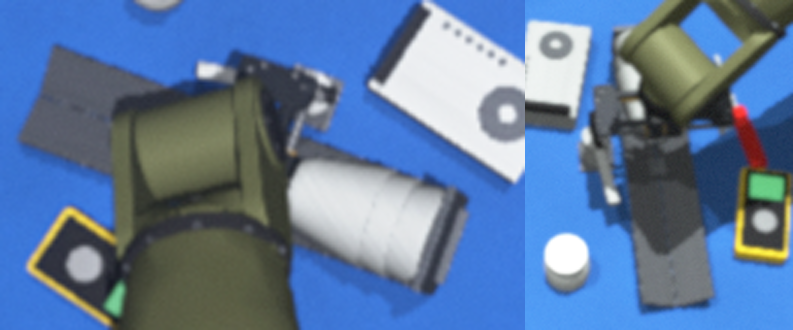

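The stack is nearly nested: the rim edges in the left panel are at x of about 365, 388 and 415–440, and there has been no hard contact yet. I'll finish gently.

>>> {"op": "servo_tool", "data": {
  "rows": [
    [0, 0, 0, -0.5, -1.4, 0, 1],
    [0, 0, 0, -0.5, -1.4, 0, 1],
    [0, 0, 0, -0.5, -1.4, 0, 1],
    [0, 0, 0, -0.5, -1.4, 0, 1]
  ]
}}

```text
clock: 9.52
eef_pos: [497.7, 24.5, 36.4]
eef_rot: [3.139, 0.229, 1.21]
wrist_force: [-0.6, 1.6, 0.3]
finger_gap: 0.1
finger_force: 1.2
```

>>> {"op": "servo_tool", "data": {
  "rows": [
    [0, 0, 0, -0.5, -1.4, 0, 1],
    [0, 0, 0, -0.5, -1.4, 0, 1],
    [0, 0, 0, -0.5, -1.4, 0, 1],
    [0, 0, 0, -0.5, -1.4, 0, 1]
  ]
}}

```text
clock: 10.02
eef_pos: [496.4, 20.5, 36.5]
eef_rot: [3.138, 0.225, 1.21]
wrist_force: [4.2, 23.6, -1.4]
finger_gap: 0.5
finger_force: 11.7
```

>>> {"op": "servo_tool", "data": {
  "rows": [
    [0, 0, 0, -0.2, -0.5, 0, 1],
    [0, 0, 0, -0.2, -0.5, 0, 1],
    [0, 0, 0, 0, 0, 0, 1]
  ]
}}

```text
clock: 10.4
eef_pos: [496.4, 20.5, 36.5]
eef_rot: [3.138, 0.223, 1.21]
wrist_force: [5.2, 24.7, -2.2]
finger_gap: 0.2
finger_force: 12.5
```

>>> {"op": "servo_tool", "data": {
  "rows": [
    [0, 0, 0, 1, 2.8, 0, 1],
    [0, 0, 0, 2.1, 5.6, 0, 1],
    [0, 0, 0, 2.1, 5.6, 0, 1],
    [0, 0, 0, 2.1, 5.6, 5, 1],
    [0, 0, 0, 2.1, 5.6, 20, 1],
    [0, 0, 0, 2.1, 5.6, 24, 1],
    [0, 0, 0, 2.1, 5.6, 24, 1],
    [0, 0, 0, 2, 5.6, 24, 1],
    [0, 0, 0, 2, 5.6, 24, 1],
    [4.1, -1.5, 0, 0, 0, 24, 1],
    [4.1, -1.5, 0, 0, 0, 24, 1],
    [4.1, -1.5, 0, 0, 0, 24, 1],
    [0, 0, 0, 0, 0, 0, 1]
  ]
}}

```text
clock: 12.02
eef_pos: [513.4, 65.0, 231.3]
eef_rot: [3.138, -0.001, 1.209]
wrist_force: [0.3, 1.0, -0.6]
finger_gap: 0.7
finger_force: 0.0
```

```bash
python3 - <<'E'
from h import *
s=manip.read_state(); print(s['eef_pos'],s['eef_rot'],s['joints'])
save('wrist','pics/w1.png'); print(manip.camera_info('wrist'))
t=manip.camera('top')[:,:,::-1]; cv2.imwrite('pics/t4.png',t)
E
```

```text
[513.44673685  64.9547099  231.33331125] [ 3.13838905e+00 -1.22017306e-03  1.20899370e+00] [ 5.51556401e-02  2.05494557e-01  1.57814806e+00 -1.86103390e-04
  1.35452676e+00  4.16999845e-01]
{'fx': 343.9239185119996, 'fy': 343.9239185119996, 'cx': 320.9450568054307, 'cy': 239.172088421906, 'D': array([0.00166307, 0.        , 0.        , 0.        , 0.        ]), 'T_tool_cam': array([[ 7.05501013e-04, -9.72542748e-01, -2.32723237e-01,
         6.86884302e+01],
       [ 9.99999655e-01,  7.88187533e-04, -2.62308572e-04,
         5.11974590e-01],
       [ 4.38535854e-04, -2.32722972e-01,  9.72542969e-01,
        -1.78278150e+02],
       [ 0.00000000e+00,  0.00000000e+00,  0.00000000e+00,
         1.00000000e+00]])}
```

View pics/w1.png

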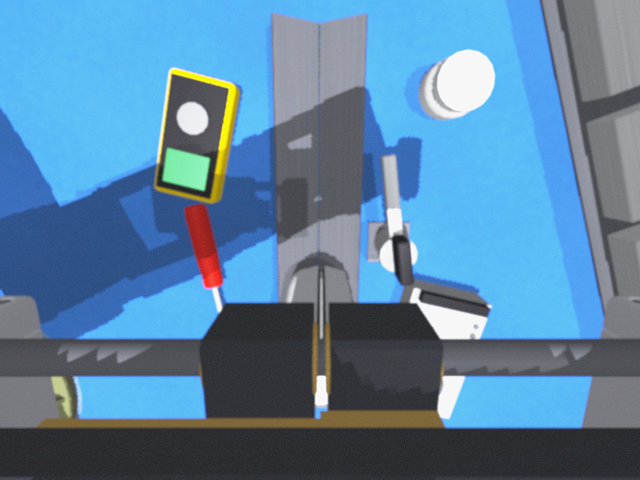

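The wrist view has the groove line at column 320 with cup c's foot at about (320,265). The latch bar runs from (390,160) to the knob at about (403,260). I'll zoom in on the knob and the stack.

```bash
python3 - <<'E'
from h import *
w=cv2.imread('pics/w1.png')[210:300,360:450]; t=cv2.imread('pics/t4.png')[190:300,270:390]
cv2.imwrite('pics/z.png',np.hstack([cv2.resize(w,(360,360),interpolation=cv2.INTER_CUBIC),cv2.resize(t,(393,360),interpolation=cv2.INTER_CUBIC)]))
E
```

```text
(no output)
```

View pics/z.png

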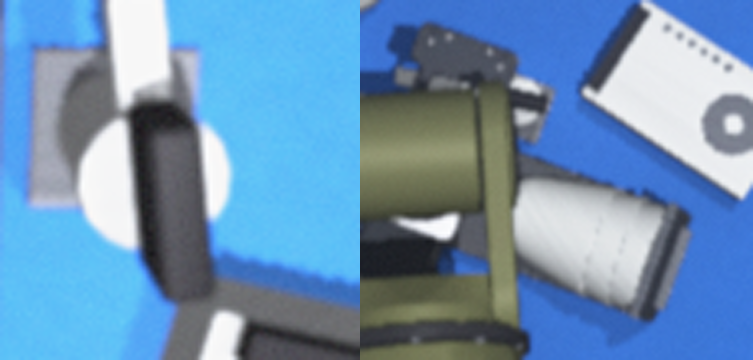

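Left: the knob's top face runs from about (402.5,242) to (407.5,284) in wrist pixels. Right: three closely and evenly spaced rims against the stop, so the stack is nested.

```bash
python3 - <<'E'
from h import *
c=manip.camera_info('wrist');T=np.eye(4);T[:3,:3]=Ro.from_euler('xyz',[3.1384,-.0012,1.209]).as_matrix();T[:3,3]=[513.4,65,231.3]
M=T@c['T_tool_cam'];o=M[:3,3]
uv=np.array([[402.5,241.75],[407.5,283.75],[405,263]])
d=np.c_[(uv[:,0]-c['cx'])/c['fx'],(uv[:,1]-c['cy'])/c['fy'],np.ones(3)]@M[:3,:3].T
p=o+d*((93-o[2])/d[:,2])[:,None];print(p)
v=p[1]-p[0];print(np.arctan2(v[1],v[0]),np.linalg.norm(v))
o2,d2=ray('top',[(467/4.5+214.6,137/4.5+189.6)])
s=np.linalg.lstsq(np.c_[d[2],-d2[0]],o2-o,rcond=None)[0];print(o+s[0]*d[2],o2+s[1]*d2[0])
E
```

```text
[[583.25519362  28.50165328  93.        ]
 [575.06718967 -13.59448973  93.        ]
 [579.1462503    7.52482392  93.        ]]
-1.762904836598635 42.88506341827602
[580.76130267   2.8018906   80.69442894] [576.61756206   2.2600602   80.35853806]
```

>>> {"op": "servo_tool", "data": {
  "rows": [
    [0, 0, 1, 8.1, -7.6, -5, 0.57],
    [0, 0, 1, 8.1, -7.6, -5, 0.57],
    [0, 0, 1, 8.1, -7.6, -10, 0.57],
    [0, 0, 1, 8.1, -7.6, -15, 0.57],
    [0, 0, 1, 8.1, -7.6, -15, 0.57],
    [0, 0, 1, 8.1, -7.6, -15, 0.57],
    [0, 0, 1, 8.1, -7.6, -15, 0.57],
    [0, 0, 0.5, 8.4, -7.3, -15, 0.57],
    [0, 0, 0, 0, 0, -16, 0.57],
    [0, 0, 0, 0, 0, 0, 0.57]
  ]
}}

```text
clock: 13.38
eef_pos: [577.3, 5.2, 117.0]
eef_rot: [-3.139, 0.0, 1.341]
wrist_force: [0.3, -0.6, 0.7]
finger_gap: 40.8
finger_force: 0.0
```

>>> {"op": "servo_tool", "data": {
  "rows": [
    [0, 0, 0, 0, 0, -14, 0.57],
    [0, 0, 0, 0, 0, -14, 0.57],
    [0, 0, 0, 0, 0, -14, 0.57],
    [0, 0, 0, 0, 0, -10, 0.57],
    [0, 0, 0, 0, 0, 0, 0.57],
    [0, 0, 0, 0, 0, 0, 0.7],
    [0, 0, 0, 0, 0, 0, 0.8],
    [0, 0, 0, 0, 0, 0, 1],
    [0, 0, 0, 0, 0, 0, 1],
    [0, 0, 0, 0, 0, 0, 1]
  ],
  "grip_force": 25
}}

```text
clock: 14.62
eef_pos: [578.8, 4.9, 66.8]
eef_rot: [3.14, -0.0, 1.341]
wrist_force: [4.2, 0.1, -1.2]
finger_gap: 13.9
finger_force: 25.0
```

>>> {"op": "servo_tool", "data": {
  "rows": [
    [0, 0, 4, 0, 0, 0, 1],
    [0, 0, 5, 0, 0, 0, 1],
    [0, 0, 5, 0, 0, 0, 1],
    [0, 0, 5, 0, 0, 0, 1],
    [0, 0, 5, 0, 0, 0, 1],
    [0, 0, 5, 0, 0, 0, 1],
    [0, 0, 5, 0, 0, 0, 1],
    [0, 0, 5, 0, 0, 0, 1],
    [0, 0, 5, 0, 0, 0, 1],
    [0, 0, 5, 0, 0, 0, 1]
  ],
  "grip_force": 40
}}

```text
clock: 15.88
eef_pos: [578.4, 4.8, 66.8]
eef_rot: [3.141, 0.001, 2.199]
wrist_force: [2.0, -1.9, 1.3]
finger_gap: 13.9
finger_force: 40.0
```

>>> {"op": "servo_tool", "data": {
  "rows": [
    [0, 0, 5, 0, 0, 0, 1],
    [0, 0, 5, 0, 0, 0, 1],
    [0, 0, 5, 0, 0, 0, 1],
    [0, 0, 5, 0, 0, 0, 1],
    [0, 0, 5, 0, 0, 0, 1],
    [0, 0, 5, 0, 0, 0, 1],
    [0, 0, 3, 0, 0, 0, 1],
    [0, 0, 1.5, 0, 0, 0, 1],
    [0, 0, 0, 0, 0, 0, 1]
  ]
}}

```text
clock: 17.0
eef_pos: [578.3, 4.6, 66.8]
eef_rot: [-3.141, 0.001, 2.797]
wrist_force: [-0.1, -4.8, 3.6]
finger_gap: 13.8
finger_force: 40.3
```

```bash
python3 -c "
from h import *
s=manip.read_state();print(s['moment'],s['wrist_force'],s['eef_rot'],s['joints'])"
```

```text
[-1.03411632  0.04113924 -0.58960635] [-0.1064287  -4.82401741  3.61361147] [-3.14144247e+00  7.96596150e-04  2.79744302e+00] [-5.51465164e-02  5.08377581e-01  1.57282346e+00 -4.25348420e-04
  1.05967089e+00 -1.28158523e+00]
```

>>> {"op": "servo_tool", "data": {
  "rows": [
    [0, 0, 1, 0, 0, 0, 1],
    [0, 0, 1, 0, 0, 0, 1],
    [0, 0, 1, 0, 0, 0, 1],
    [0, 0, 0, 0, 0, 0, 1]
  ]
}}

```text
clock: 17.5
eef_pos: [578.3, 4.7, 66.8]
eef_rot: [-3.142, 0.001, 2.85]
wrist_force: [0.5, -5.3, 4.4]
finger_gap: 14.5
finger_force: 42.6
```

```bash
python3 -c "
from h import *
s=manip.read_state();print(s['moment'],s['wrist_force'],s['eef_rot'],s['joints'])"
```

```text
[-1.07122837  0.05629453 -1.00912417] [ 0.45508821 -5.30450265  4.37006891] [-3.14157878e+00  7.11034870e-04  2.84966870e+00] [-5.51680575e-02  5.08354935e-01  1.57287360e+00 -2.06673178e-04
  1.05967618e+00 -1.33393940e+00]
```

The moment rises and the pads start to twist, so the latch is at its end stop. I'll release and lift away.

>>> {"op": "servo_tool", "data": {
  "rows": [
    [0, 0, 0, 0, 0, 0, 0.8],
    [0, 0, 0, 0, 0, 0, 0.6],
    [0, 0, 0, 0, 0, 0, 0.57],
    [0, 0, 0, 0, 0, 0, 0.57],
    [0, 0, 0, 0, 0, 15, 0.57],
    [0, 0, 0, 0, 0, 25, 0.57],
    [0, 0, 0, 0, 0, 30, 0.57],
    [0, 0, 0, 0, 0, 30, 0.57],
    [0, 0, 0, 0, 0, 30, 0.57],
    [0, 0, 0, 20, 30, 20, 0.57],
    [0, 0, 0, 20, 40, 10, 0.57],
    [0, 0, 0, 10, 50, 10, 0.57],
    [0, 0, 0, 0, 60, 0, 0.57],
    [0, 0, 0, 0, 60, 0, 0.57],
    [0, 0, 0, 0, 60, 0, 0.57],
    [0, 0, 0, 0, 60, 0, 0.57],
    [0, 0, 0, 0, 40, 0, 0.57],
    [0, 0, 0, 0, 0, 0, 0.57]
  ]
}}

```text
clock: 19.75
eef_pos: [626.9, 407.8, 236.4]
eef_rot: [3.142, -0.0, 2.854]
wrist_force: [-0.3, -0.4, 0.0]
finger_gap: 40.6
finger_force: 0.0
```

```bash
python3 - <<'E'
from h import *
t=manip.camera('top')[190:300,215:390,::-1]; s=manip.camera('scene')[170:330,290:420,::-1]
t=cv2.resize(t,(525,330),interpolation=cv2.INTER_CUBIC); s=cv2.resize(s,(268,330),interpolation=cv2.INTER_CUBIC)
cv2.imwrite('pics/m5.png',np.hstack([t,s]))
E
```

```text
(no output)
```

View pics/m5.png

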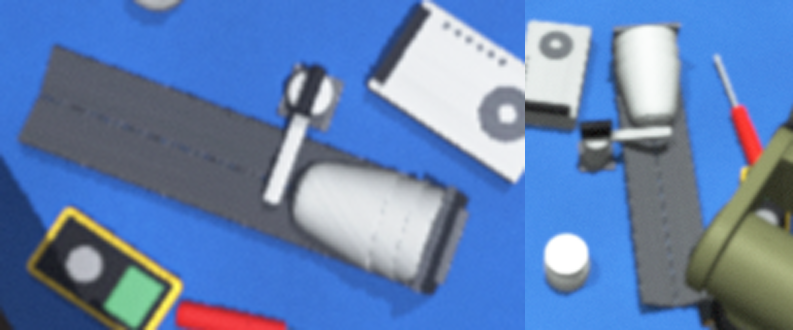

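The stack is nested at the stop, with rims at x of about 372, 395 and 425–440. The bar lies squarely across the cradle from the knob (310,90) to its tip (273,200), and nothing else has moved.

```bash
python3 -c "
from cell import manip
print(manip.sign_off())"
```

```text
the job is handed in; nothing more can be done
None
```

I nested the three housings against the end stop, turned the latch to its end stop with the bar across the cradle behind them, and handed the job in at about 20 s of the 56 s allowed; sign-off returned no verdict.

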